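# Shake out the case with the loose flange and hold it out to the engraver

### The job

Each of the three closed cases in the wooden tray holds a spindle flange; in two it is wedged tight, in one it has come loose. Pick the cases up and shake or rock them well end to end to feel which one rattles, set any other you have lifted gently back in its own place in the tray (do not drop it), and hold the rattling one out to the engraver: level, over the middle of the padded arm rest and about 10 cm above the pad. Leave the glassware and the stone alone, hold only the rattling case out over the pad, and finish while still holding it there, still.

Things in the scene. Friction and masses are not known exactly. Their poses are not given: they have to be found in the camera images.
- tray: fixed wooden tray, 180 (its x, away from the robot) x 400 (its y) mm, floor 8 mm thick, rim 18 mm high; cases 118 mm apart along y. Origin under its centre, on the bench. In each case is a 0.2 kg steel flange: wedged in two of them; in one it is loose and runs about 40 mm either way from the middle along the length, which shifts the moment of the held case by about 0.16 N m from end to end
- case_left: closed aluminium case at the tray's +y end (robot's left), 128 long (its x) x 58 wide (y) x 44 mm high, 0.4 to 0.55 kg, flat in the tray, length along the tray's x; origin at the centre of its underside; latches on the end near the robot. The three look alike. Grip it from above across the 58 mm width at mid-length. If its flange is loose it starts near the middle
- case_middle: closed aluminium case in the middle, 128 long (its x) x 58 wide (y) x 44 mm high, 0.4 to 0.55 kg, flat in the tray, length along the tray's x; origin at the centre of its underside; latches on the end near the robot. The three look alike. Grip it from above across the 58 mm width at mid-length. A loose flange slides freely once the case is tipped end to end over 25 degrees
- case_right: closed aluminium case at the tray's -y end (robot's right), 128 long (its x) x 58 wide (y) x 44 mm high, 0.4 to 0.55 kg, flat in the tray, length along the tray's x; origin at the centre of its underside; latches on the end near the robot. The three look alike. Grip it from above across the 58 mm width at mid-length. Hold firmly, about 40 N. A loose flange stays at its end when levelled
- padded_rest: fixed arm rest left of the tray: timber beam 115 mm wide (its x), 50 mm high, along its y from -80 mm (tray side) to +450 mm; the cream pad, 112 x 170 mm, lies on the end near the tray, top 72 mm above the bench; a block 85 mm high stands on the beam from +250 to +410 mm. Origin on the bench under the pad's centre
- pad_top (a point): centre of the pad's top face, 72 mm above the bench
- tumbler: glass tumbler, bystander, 68 mm across, 85 mm high, beyond the tray; origin at the centre of its base
- vase: heavy amber glass vase, bystander, 88 mm across, 140 mm high, beyond the tray to the left; origin at the centre of its base
- dressing_stone: reddish abrasive stick, bystander, 130 x 30 x 25 mm, lying near the robot on its right; origin at the centre of its underside
Things that resemble listed ones, but are neither listed nor needed, are in the scene too. What is shaped like the case_right but blue or yellow is not meant.

How it is judged (in metres and radians):
On the way:
1. the case with the loose flange is held clear of the tray and shaken or rocked until the flange runs to an end of it (((distance between loose_part_c0 and case_left below 0.07 m and contact force between case_left and the fingers above 1 N and z of case_left in the frame of tray above 0.04 m and (x of loose_part_c0 in the frame of case_left above 0.022 m or x of loose_part_c0 in the frame of case_left below -0.022 m)) or (distance between loose_part_c0 and case_middle below 0.07 m and contact force between case_middle and the fingers above 1 N and z of case_middle in the frame of tray above 0.04 m and (x of loose_part_c0 in the frame of case_middle above 0.022 m or x of loose_part_c0 in the frame of case_middle below -0.022 m)) or (distance between loose_part_c0 and case_right below 0.07 m and contact force between case_right and the fingers above 1 N and z of case_right in the frame of tray above 0.04 m and (x of loose_part_c0 in the frame of case_right above 0.022 m or x of loose_part_c0 in the frame of case_right below -0.022 m)))).
At the end, for the whole second after the job is handed in: The case with the loose flange is in the fingers, underside 40 to 180 mm above the pad, centre within 50 mm of the pad's, level to 0.2 rad, still, resting on nothing; the other two lie flat and still within 30 mm and 0.25 rad of where they began (((distance between loose_part_c0 and case_left below 0.07 m and contact force between case_left and the fingers above 1 N and horizontal distance between case_left and pad_top below 0.05 m and z of case_left in the frame of pad_top between 0.04 and 0.18 m and angle between case_left's own z axis and vertical below 0.2 rad and linear speed of case_left below 0.05 m/s and contact force between case_left and padded_rest below 0.1 N and distance of each of case_middle, case_right from where it was at the start of the episode below 0.03 m and angle between each of case_middle, case_right's own z axis and vertical below 0.1 rad and angle between the x axis of each of case_middle, case_right and the x axis of tray, either way round below 0.25 rad and linear speed of each of case_middle, case_right below 0.03 m/s) or (distance between loose_part_c0 and case_middle below 0.07 m and contact force between case_middle and the fingers above 1 N and horizontal distance between case_middle and pad_top below 0.05 m and z of case_middle in the frame of pad_top between 0.04 and 0.18 m and angle between case_middle's own z axis and vertical below 0.2 rad and linear speed of case_middle below 0.05 m/s and contact force between case_middle and padded_rest below 0.1 N and distance of each of case_left, case_right from where it was at the start of the episode below 0.03 m and angle between each of case_left, case_right's own z axis and vertical below 0.1 rad and angle between the x axis of each of case_left, case_right and the x axis of tray, either way round below 0.25 rad and linear speed of each of case_left, case_right below 0.03 m/s) or (distance between loose_part_c0 and case_right below 0.07 m and contact force between case_right and the fingers above 1 N and horizontal distance between case_right and pad_top below 0.05 m and z of case_right in the frame of pad_top between 0.04 and 0.18 m and angle between case_right's own z axis and vertical below 0.2 rad and linear speed of case_right below 0.05 m/s and contact force between case_right and padded_rest below 0.1 N and distance of each of case_left, case_middle from where it was at the start of the episode below 0.03 m and angle between each of case_left, case_middle's own z axis and vertical below 0.1 rad and angle between the x axis of each of case_left, case_middle and the x axis of tray, either way round below 0.25 rad and linear speed of each of case_left, case_middle below 0.03 m/s))); the arm keeps its last pose, push and grip.
It fails at once if a case is dropped or thrown (faster than 0.6 m/s with no finger on it) (linear speed of case_left above 0.6 m/s and contact force between case_left and the fingers below 0.05 N).
It fails at once if a case is dropped or thrown (faster than 0.6 m/s with no finger on it) (linear speed of case_middle above 0.6 m/s and contact force between case_middle and the fingers below 0.05 N).
It fails at once if a case is dropped or thrown (faster than 0.6 m/s with no finger on it) (linear speed of case_right above 0.6 m/s and contact force between case_right and the fingers below 0.05 N).
It fails at once if a tightly packed case is held out over the pad ((not (distance between loose_part_c0 and case_left below 0.07 m) and horizontal distance between case_left and pad_top below 0.08 m) or (not (distance between loose_part_c0 and case_middle below 0.07 m) and horizontal distance between case_middle and pad_top below 0.08 m) or (not (distance between loose_part_c0 and case_right below 0.07 m) and horizontal distance between case_right and pad_top below 0.08 m)).
It fails at once if the tumbler, the vase or the stone is disturbed (moved over 20 mm) (distance of any of tumbler, vase, dressing_stone from where it was at the start of the episode above 0.02 m).
It also fails if it takes over 72 s, if anything falls off the work surface, if the arm or the gripper's body presses on something with over 40 N, if the wrist force passes 120 N, or if a joint passes its speed limit or range.

### The arm

A 6-joint arm with a two-finger parallel gripper is mounted at the origin on the work surface. World frame = base frame: x ahead of the robot, y to its left, z up, the work surface at z = 0. Lengths are in mm, angles in degrees, forces in N, time in s.
With the tool pointing down it reaches from about 300 to 875 mm from the base axis. Payload 6.4 kg.
Tool frame: the origin (TCP) lies on the centre line of the jaws, within the pads' length; the fingertips stand bot.finger_overhang ahead of it and the grasp point (between the pads) lies 3 mm ahead of it (bot.finger_overhang is the distance from the TCP to the fingertips, in mm); z points along the fingers, y is the line along which they close (so a half turn about z gives the same grasp; the last joint's range is limited). The gripper opens to 88 mm and grips with 3 to 60 N. Pads are 18 mm wide; open, the fingers measure 123 mm over their backs; the gripper's body (75 mm by 187 mm) begins 45 mm behind the grasp point.
Start: joints at [-83.554, 10.359, 92.074, -0, 77.567, -11.82], TCP at [180.237, -546.037, 260.714] pointing down, gripper open.
Joint ranges: [-171.53, 171.53], [-51.25, 118.39], [17.06, 147.69], [-65.23, 245.23], [0, 150.52], [-178.68, 178.68]. Speed limits (degrees/s): [147.25, 147.25, 172.46, 180, 180, 180].

### API

Orientations are given as [roll, pitch, yaw] about the fixed x, y, z axes, in that order (R = Rz(yaw) Ry(pitch) Rx(roll)).
In Python, from rig import bot gives the robot as it stands.
- The arm moves only by the shell command python3 -m jog 'ROWS' [FORCE]. ROWS is JSON, a list of rows, each a list of 7 numbers: the opening, from -1 (shut) to 1 (fully open), then the shift along the world's x, y, z in cm, then the turn, a rotation vector about the world's x, y, z in rad. In form: [[claw, x, y, z, wx, wy, wz], ...]. A call has 1 to 8 rows; each row is the pose to reach, as a shift and turn from the pose commanded when the call began; what a row does not reach only later rows make up. A row lasts 1/12 s, in which the tool goes at most 41.7 mm and 7.16 degrees, less where a joint would pass 70% of its speed; a pose out of reach is approached as far as the arm can. A call with a gripper value outside its range is refused whole. The fingers move at their own pace and stop on an object; FORCE is the grip in N (left out, the last holds). Time passes only in rows, so rows that repeat a pose let the fingers close. It gives the time, the measured TCP pose, the force, the opening and the grip force at its end, in the units of the state.
- bot.get_state(): the state, without advancing time (a new reading comes with each control period).
- bot.snapshot(name): name is "scene" or "top" or "wrist"; returns a dict with "color" (420x560x3 uint8, red, green, blue), "intrinsics" (3x3 intrinsics, pixels), "R" (3x3) and "t" (3): a world point X has camera coordinates R X + t; the wrist camera has in their place "mount" (4x4, takes a point from camera to tool coordinates, whose origin is the TCP and whose axes are the flange's). Camera axes: x right, y down, z forward; pixel columns grow to the right and rows downward; lengths in mm; the calibration is good to about 2 mm. A picture is of the moment at which its call begins: read the wrist's pose just before it. There is no depth.
- bot.job_done(): hands the job in; it is judged then, once.
The state is a dict: "clock": time; "joints": joint angles; "dq": joint speeds; "joint_efforts": joint torques, N m; "tcp_pos": TCP position; "ee_rot": TCP orientation; "wrist_force": force on the tool from outside, world axes, zero at the start; "moment": the same for the moment, N m; "gripper_width": finger opening in mm; "grip_force": force on a finger pad.
Only numpy, scipy, OpenCV 4.12 (cv2) and the standard library are available. Lean on these libraries where they do the work, as an engineer would, in place of code of your own. Each camera call takes 0.05 s, during which the arm holds its last target. There are 200 camera calls.

## Working session

There is one attempt and no reset: what is moved stays moved. The work goes in short steps, Python scripts to look and compute and a shell command to move; the robot and the scene stay as the last step left them, time stands still between calls to the robot, and variables do not carry over. Pictures are saved under pics/ and viewed, at most 10 in all, crops included, and the job is handed in when it is done.

```bash
mkdir -p pics; python3 - <<'E'
from rig import bot
import cv2,pickle,numpy as np
d={}
for n in("scene","top"):
    s=bot.snapshot(n);d[n]=s;cv2.imwrite(f"pics/{n}0.png",cv2.resize(s["color"][:,:,::-1],(800,600),interpolation=cv2.INTER_CUBIC))
pickle.dump(d,open("d.pkl","wb"));print(d["top"]["R"],d["top"]["t"],d["top"]["intrinsics"],bot.finger_overhang);print(bot.get_state())
E
```

```text
[[ 0.01109339 -0.99993415 -0.00293743]
 [-0.99169885 -0.01062559 -0.12814246]
 [ 0.12810281  0.00433458 -0.99175142]] [-111.83958018  498.1974896  1021.30238468] [[388.28994164   0.         278.28731317]
 [  0.         388.28994164 207.53387632]
 [  0.           0.           1.        ]] 22.0
{'clock': 0.1, 'joints': array([-8.35567884e+01,  1.03960286e+01,  9.21261586e+01,  5.26617377e-04,
        7.75654691e+01, -1.18195344e+01]), 'dq': array([ 0.05170083, -0.06330517, -0.18428107, -0.06260856, -0.01796026,
       -0.06689641]), 'joint_efforts': array([ 1.08360164e-03, -4.34820700e+01, -3.42696512e+01,  7.03559211e-02,
        3.39993148e-02, -4.04675632e-05]), 'tcp_pos': array([ 180.16496163, -545.58228884,  259.91401697]), 'ee_rot': array([-1.79914307e+02, -1.84578272e-02,  1.82626185e+01]), 'wrist_force': array([ 0.31934641, -0.15369239,  0.04967047]), 'moment': array([-0.01214809, -0.01944325, -0.01336754]), 'grip_force': 0.0, 'gripper_width': 87.87259799430642}
```

View pics/top0.png

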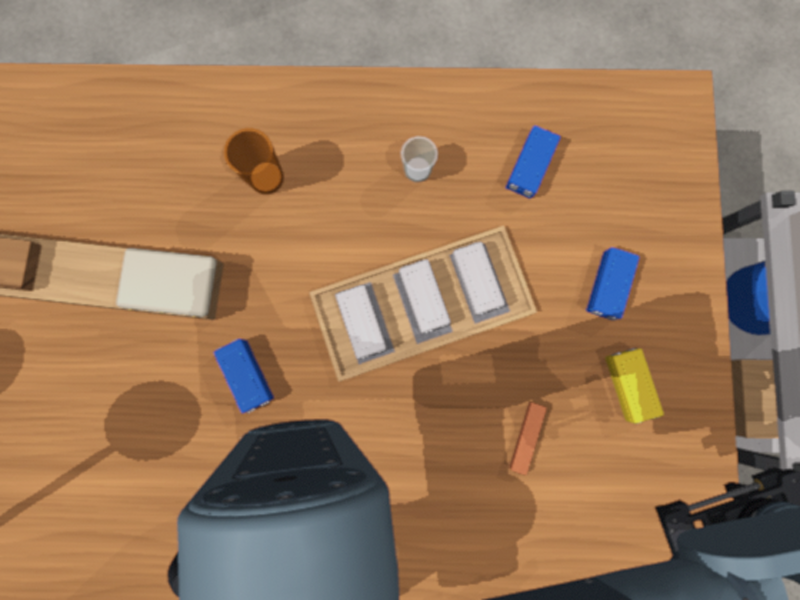

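View pics/scene0.png

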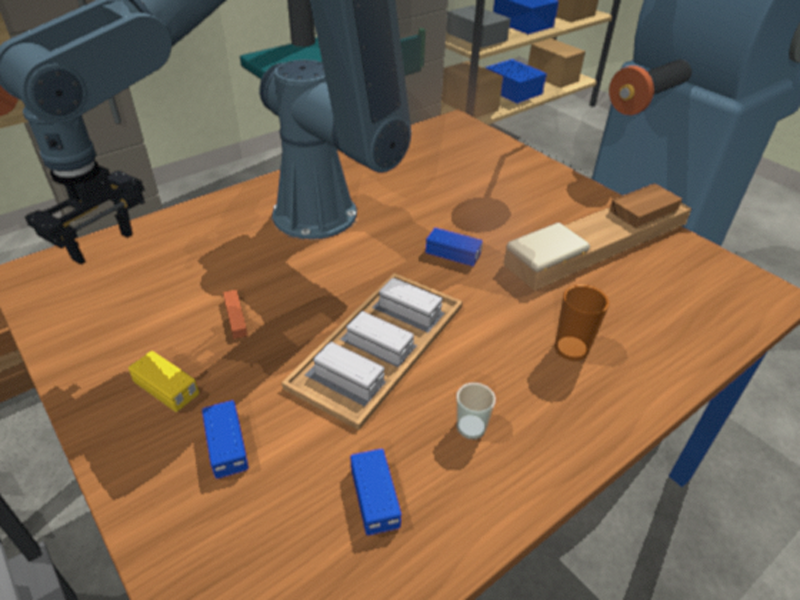

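The top view shows three silver cases in the tray at (361,322), (424,298) and (479,278), with the pad at (167,283). The lookalikes are blue at (243,375), (533,160) and (613,283), and yellow at (636,385). I choose the three silver ones in the tray and will check them in a close crop.

```bash
python3 - <<'E'
import cv2,pickle
s=pickle.load(open("d.pkl","rb"))["top"]
c=s["color"][150:275,70:390,::-1]   # x70..390 y150..275
cv2.imwrite("pics/crop.png",cv2.resize(c,None,fx=2.5,fy=2.5,interpolation=cv2.INTER_CUBIC))
c=s["color"][155:270,215:380,::-1]
cv2.imwrite("pics/crop2.png",cv2.resize(c,None,fx=4.8,fy=4.8,interpolation=cv2.INTER_CUBIC))
E
```

```text
(no output)
```

View pics/crop2.png

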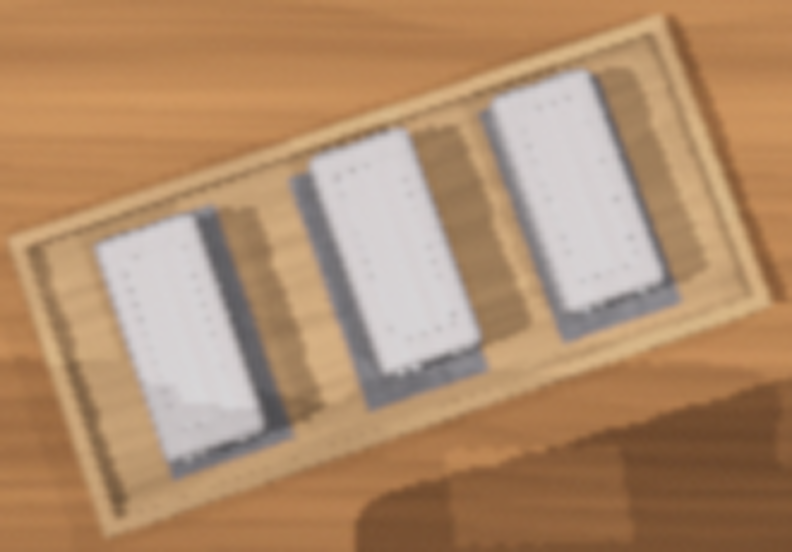

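The crop shows three plain silver cases with latches at the near end, and the tray rim corners at (10,240), (665,14), (770,297) and (107,533). I'll compute positions from these.

```bash
cat > h.py <<'E'
import numpy as np,pickle
def w(s,uv,z):
    K,R,t=s["intrinsics"],s["R"],s["t"];c=-R.T@t
    d=R.T@np.linalg.solve(K,np.array([uv[0],uv[1],1.]));return (c+d*(z-c[2])/d[2])
E
python3 - <<'E'
from h import *
s=pickle.load(open("d.pkl","rb"))["top"]
f=lambda P,z:np.array([w(s,((x+.5)/4.8+214.5,(y+.5)/4.8+154.5),z)[:2] for x,y in P])
T=f([(10,240),(665,14),(770,297),(107,533)],18)
print("tray",T.round(),T.mean(0))
e=(T[1]+T[2]-T[0]-T[3])/2; print(np.linalg.norm(e),"yaw",np.degrees(np.arctan2(e[0],-e[1]))) 
for n,P in dict(left=[(97,245),(195,212),(265,427),(170,462)],mid=[(310,157),(405,128),(480,343),(383,374)],right=[(490,103),(590,70),(665,282),(570,312)]).items():
    C=f(P,52);a=(C[0]+C[1]-C[2]-C[3])/2;print(n,C.mean(0),np.linalg.norm(a),np.linalg.norm((C[0]+C[3]-C[1]-C[2])/2),np.degrees(np.arctan2(a[1],a[0])))
P=np.array([w(s,(x/1.4286,y/1.4286),72)[:2] for x,y in[(122,249),(217,256),(210,318),(117,305)]]);print("pad",P.round(),P.mean(0))
v=s  # vase / tumbler base
for n,p in dict(vase=(266,178),tum=(418,172),stone=(529,437)).items():print(n,w(s,(p[0]/1.4286,p[1]/1.4286),0))
E
```

```text
tray [[ 507.   63.]
 [ 644. -314.]
 [ 479. -371.]
 [ 342.    4.]] [ 493.26271213 -154.63081156]
400.29264667115245 yaw 20.025335073883777
left [450.70358755 -38.56802879] 126.03569282545183 56.26981138164842 19.348364627840333
mid [ 499.77018176 -155.56172029] 127.3052151555595 55.871411650533815 19.079385301738775
right [ 533.81732614 -257.89008596] 125.47114205527228 57.37577583602441 19.645987803385555
pad [[577. 404.]
 [566. 227.]
 [451. 234.]
 [473. 405.]] [516.83860895 317.61261482]
vase [741.21076934 161.30215908   0.        ]
tum [ 756.82382207 -144.63316028    0.        ]
stone [ 237.93729859 -358.07573963    0.        ]
```

View pics/crop.png

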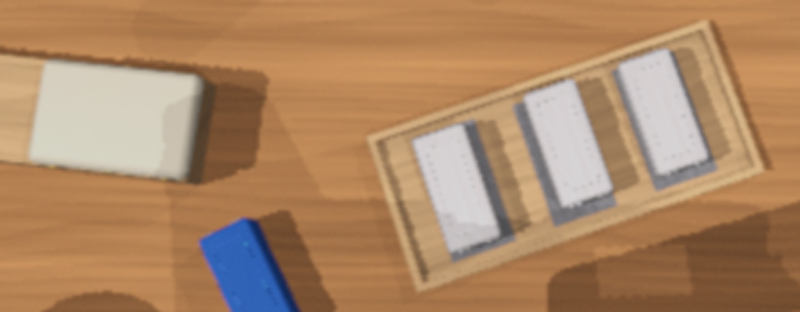

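Picture check: the pad's top face runs from about (45,60) to (205,180) in this crop, which puts its centre near world (517,318). The cases sit at yaw of about 19.5°. I start with the right case, which is nearest the gripper.

```bash
python3 -m jog '[[1,17.7,14.4,-5.5,0,0,0.011],[1,17.7,14.4,-5.5,0,0,0.011],[1,17.7,14.4,-5.5,0,0,0.011],[1,17.7,14.4,-5.5,0,0,0.011],[1,17.7,14.4,-5.5,0,0,0.011],[1,17.7,14.4,-5.5,0,0,0.011],[1,17.7,14.4,-5.5,0,0,0.011]]' 40
python3 -m jog '[[1,17.7,14.4,-5.5,0,0,0.011],[1,17.7,14.4,-5.5,0,0,0.011],[1,17.7,14.4,-5.5,0,0,0.011],[1,17.7,14.4,-5.5,0,0,0.011],[1,17.7,14.4,-5.5,0,0,0.011],[1,17.7,14.4,-5.5,0,0,0.011],[1,17.7,14.4,-5.5,0,0,0.011],[1,17.7,14.4,-5.5,0,0,0.011]]'
python3 - <<'E'
from rig import bot
import cv2
s=bot.get_state();w=bot.snapshot("wrist");print(s["clock"],s["tcp_pos"],s["ee_rot"],s["moment"])
cv2.imwrite("pics/w1.png",w["color"][:,:,::-1]);print(w["mount"].round(3),w["intrinsics"].round(1))
E
```

```text
clock: 0.68
tcp_pos: [359.8, -397.5, 203.6]
ee_rot: [-179.7, -0.0, 19.2]
wrist_force: [0.7, -0.3, -0.5]
gripper_width: 88.1
grip_force: 0.0
clock: 1.35
tcp_pos: [534.3, -257.3, 149.9]
ee_rot: [-179.9, 0.1, 19.7]
wrist_force: [0.5, 0.1, 0.5]
gripper_width: 88.4
grip_force: 0.0
1.35 [ 534.33415619 -257.3436383   149.93111739] [-1.79941418e+02  7.11862296e-02  1.96760951e+01] [-0.04848023  0.01113865 -0.04273729]
[[ 0.00000e+00 -9.51000e-01 -3.08000e-01  8.03530e+01]
 [ 1.00000e+00  1.00000e-03 -1.00000e-03  2.68000e-01]
 [ 1.00000e-03 -3.08000e-01  9.51000e-01 -1.25123e+02]
 [ 0.00000e+00  0.00000e+00  0.00000e+00  1.00000e+00]] [[357.6   0.  280.3]
 [  0.  357.6 207.3]
 [  0.    0.    1. ]]
```

View pics/w1.png

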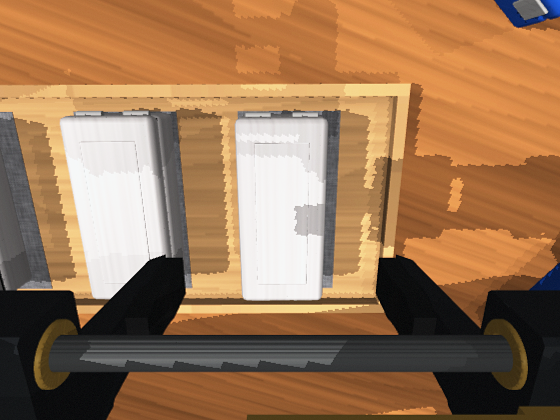

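The wrist view shows the right silver case centred and aligned between the fingers, its top face running from (238,118) to (322,300). I'll check its centre by projection.

```bash
cat >> h.py <<'E'
from scipy.spatial.transform import Rotation as Ro
def ww(uv,z,p,e,M,K):
    R=Ro.from_euler("xyz",e,degrees=True).as_matrix()
    c=p+R@M[:3,3];d=R@M[:3,:3]@np.linalg.solve(K,np.array([uv[0],uv[1],1.]));return c+d*(z-c[2])/d[2]
E
python3 - <<'E'
from h import *
from rig import bot
w_=bot.snapshot("wrist");s=bot.get_state()
for n,P in dict(r=[(237,117),(328,117),(322,300),(243,300)],m=[(61,118),(152,116),(176,300),(90,300)]).items():
    C=np.array([ww(u,52,s["tcp_pos"],s["ee_rot"],w_["mount"],w_["intrinsics"]) for u in P]);print(n,C.round(1)[:,:2].tolist(),C.mean(0).round(1))
E
```

```text
r [[586.6, -212.4], [605.1, -264.5], [485.1, -308.1], [466.1, -254.6]] [ 535.7 -259.9   52. ]
m [[550.2, -111.5], [569.9, -163.5], [450.0, -209.3], [429.3, -151.0]] [ 499.9 -158.8   52. ]
```

```bash
python3 -m jog '[[1,0.1,-0.1,-4,0,0,0],[1,0.1,-0.1,-7,0,0,0],[1,0.1,-0.1,-9.5,0,0,0],[1,0.1,-0.1,-11,0,0,0],[1,0.1,-0.1,-11.4,0,0,0],[1,0.1,-0.1,-11.4,0,0,0]]'
python3 -m jog '[[-1,0,0,0,0,0,0],[-1,0,0,0,0,0,0],[-1,0,0,0,0,0,0],[-1,0,0,0,0,0,0],[-1,0,0,0,0,0,0],[-1,0,0,0,0,0,0],[-1,0,0,0,0,0,0],[-1,0,0,0,0,0,0]]' 40
```

```text
clock: 1.95
tcp_pos: [533.8, -260.0, 35.9]
ee_rot: [-179.9, 0.1, 19.4]
wrist_force: [-0.3, 0.8, 0.2]
gripper_width: 88.3
grip_force: 0.0
clock: 2.62
tcp_pos: [535.5, -258.8, 37.7]
ee_rot: [180.0, -0.0, 19.5]
wrist_force: [-2.1, 1.7, 6.4]
gripper_width: 57.4
grip_force: 40.0
```

```bash
cat > m.py <<'E'
from rig import bot
import numpy as np
s=bot.get_state();m=s["moment"];y=np.radians(19.5);print("pitch moment",(m@[-np.sin(y),np.cos(y),0]).round(3),m.round(3))
E
python3 -m jog '[[-1,0,0,2,0,0,0],[-1,0,0,5,0,0,0],[-1,0,0,9,0,0,0],[-1,0,0,13,0,0,0],[-1,0,0,15,0,0,0],[-1,0,0,15,0,0,0],[-1,0,0,15,0,0,0],[-1,0,0,15,0,0,0]]'; python3 m.py
python3 -m jog '[[-1,0,0,0,-0.25,0.7,0],[-1,0,0,0,-0.25,0.7,0],[-1,0,0,0,-0.25,0.7,0],[-1,0,0,0,-0.25,0.7,0],[-1,0,0,0,-0.25,0.7,0],[-1,0,0,0,-0.25,0.7,0],[-1,0,0,0,-0.25,0.7,0],[-1,0,0,0,-0.25,0.7,0]]'; python3 m.py
python3 -m jog '[[-1,0,0,0,0.25,-0.7,0],[-1,0,0,0,0.25,-0.7,0],[-1,0,0,0,0.25,-0.7,0],[-1,0,0,0,0.25,-0.7,0],[-1,0,0,0,0.25,-0.7,0],[-1,0,0,0,0.25,-0.7,0],[-1,0,0,0,0.25,-0.7,0],[-1,0,0,0,0.25,-0.7,0]]'; python3 m.py
```

```text
clock: 3.28
tcp_pos: [533.8, -257.9, 183.9]
ee_rot: [-179.8, 0.1, 19.5]
wrist_force: [-0.3, 0.2, -6.0]
gripper_width: 57.4
grip_force: 40.0
pitch moment -0.048 [-0.009 -0.054 -0.05 ]
clock: 3.95
tcp_pos: [534.3, -257.5, 181.0]
ee_rot: [-179.6, 42.8, 20.0]
wrist_force: [0.3, 0.0, -5.5]
gripper_width: 57.8
grip_force: 40.0
pitch moment -0.785 [ 0.299 -0.727 -0.028]
clock: 4.62
tcp_pos: [533.2, -260.2, 187.9]
ee_rot: [179.9, 0.0, 19.3]
wrist_force: [0.3, 0.0, -5.2]
gripper_width: 57.7
grip_force: 40.0
pitch moment 0.052 [-0.02   0.048  0.028]
```

```bash
python3 -m jog '[[-1,0,0,0,0,0,0],[-1,0,0,0,0,0,0]]'; python3 m.py
python3 -m jog '[[-1,0,0,0,0.25,-0.7,0],[-1,0,0,0,0.25,-0.7,0],[-1,0,0,0,0.25,-0.7,0],[-1,0,0,0,0.25,-0.7,0],[-1,0,0,0,0.25,-0.7,0],[-1,0,0,0,0.25,-0.7,0],[-1,0,0,0,0.25,-0.7,0],[-1,0,0,0,0.25,-0.7,0]]'; python3 m.py
python3 -m jog '[[-1,0,0,0,-0.25,0.7,0],[-1,0,0,0,-0.25,0.7,0],[-1,0,0,0,-0.25,0.7,0],[-1,0,0,0,-0.25,0.7,0],[-1,0,0,0,-0.25,0.7,0],[-1,0,0,0,-0.25,0.7,0],[-1,0,0,0,-0.25,0.7,0],[-1,0,0,0,-0.25,0.7,0]]'; python3 m.py
for i in 1 2 3; do python3 -m jog '[[-1,0,0,0,0,0,0],[-1,0,0,0,0,0,0]]' >/dev/null; python3 m.py; done
```

```text
clock: 4.78
tcp_pos: [535.6, -259.0, 186.9]
ee_rot: [180.0, 0.1, 19.5]
wrist_force: [0.8, 0.3, -4.3]
gripper_width: 57.3
grip_force: 40.0
pitch moment 0.086 [-0.019  0.084 -0.091]
clock: 5.45
tcp_pos: [534.3, -259.0, 185.0]
ee_rot: [-179.6, -42.3, 19.2]
wrist_force: [0.6, -0.1, -5.7]
gripper_width: 57.7
grip_force: 40.0
pitch moment 0.709 [-0.227  0.672 -0.019]
clock: 6.12
tcp_pos: [538.0, -257.7, 187.4]
ee_rot: [179.8, -0.1, 19.7]
wrist_force: [-0.1, 0.3, -6.0]
gripper_width: 57.5
grip_force: 40.0
pitch moment -0.099 [ 0.07  -0.08  -0.018]
pitch moment -0.073 [-0.007 -0.08  -0.   ]
pitch moment 0.003 [-0.007  0.    -0.029]
pitch moment -0.081 [ 0.03  -0.075  0.014]
```

The shift is about 0.13 N m after opposite tilts, so this case looks loose, but the noise is about 0.04. I'll repeat with averaged readings.

```bash

python3 -m jog '[[-1,0,0,0,-0.25,0.7,0],[-1,0,0,0,-0.25,0.7,0],[-1,0,0,0,-0.25,0.7,0],[-1,0,0,0,-0.25,0.7,0],[-1,0,0,0,-0.25,0.7,0],[-1,0,0,0,-0.25,0.7,0],[-1,0,0,0,-0.25,0.7,0],[-1,0,0,0,-0.25,0.7,0]]' >/dev/null
python3 -m jog '[[-1,0,0,0,0.25,-0.7,0],[-1,0,0,0,0.25,-0.7,0],[-1,0,0,0,0.25,-0.7,0],[-1,0,0,0,0.25,-0.7,0],[-1,0,0,0,0.25,-0.7,0],[-1,0,0,0,0.25,-0.7,0],[-1,0,0,0,0.25,-0.7,0],[-1,0,0,0,0.25,-0.7,0]]' >/dev/null
for i in 1 2 3 4 5 6; do python3 -m jog '[[-1,0,0,0,0,0,0]]' >/dev/null; python3 m.py; done
echo other
python3 -m jog '[[-1,0,0,0,0.25,-0.7,0],[-1,0,0,0,0.25,-0.7,0],[-1,0,0,0,0.25,-0.7,0],[-1,0,0,0,0.25,-0.7,0],[-1,0,0,0,0.25,-0.7,0],[-1,0,0,0,0.25,-0.7,0],[-1,0,0,0,0.25,-0.7,0],[-1,0,0,0,0.25,-0.7,0]]' >/dev/null
python3 -m jog '[[-1,0,0,0,-0.25,0.7,0],[-1,0,0,0,-0.25,0.7,0],[-1,0,0,0,-0.25,0.7,0],[-1,0,0,0,-0.25,0.7,0],[-1,0,0,0,-0.25,0.7,0],[-1,0,0,0,-0.25,0.7,0],[-1,0,0,0,-0.25,0.7,0],[-1,0,0,0,-0.25,0.7,0]]'
for i in 1 2 3 4 5 6; do python3 -m jog '[[-1,0,0,0,0,0,0]]' >/dev/null; python3 m.py; done
```

```text
pitch moment 0.071 [ 0.013  0.08  -0.007]
pitch moment 0.076 [-0.047  0.064 -0.018]
pitch moment 0.026 [ 0.024  0.036 -0.019]
pitch moment 0.085 [0.006 0.092 0.029]
pitch moment 0.035 [ 0.045  0.053 -0.019]
pitch moment 0.069 [-0.004  0.071  0.012]
other
clock: 9.78
tcp_pos: [537.8, -257.9, 187.6]
ee_rot: [179.8, -0.1, 19.7]
wrist_force: [-0.0, -0.8, -5.5]
gripper_width: 57.8
grip_force: 40.0
pitch moment -0.083 [ 0.002 -0.087 -0.009]
pitch moment -0.007 [-0.012 -0.012  0.008]
pitch moment -0.075 [ 0.045 -0.063  0.044]
pitch moment -0.062 [ 0.081 -0.037 -0.011]
pitch moment -0.067 [ 0.02  -0.064  0.071]
pitch moment -0.083 [-0.    -0.088 -0.013]
```

Averages are +0.06 against -0.06 N m and repeatable: the right case holds the loose flange. Next I carry it to the pad (517,318) with TCP z at about 202.

```bash

python3 -m jog '[[-1,0,1,0.5,0,0,0],[-1,0,3,1,0,0,0],[-1,0,6,1.5,0,0,0],[-1,0,9,1.5,0,0,0],[-1,0,12,1.5,0,0,0],[-1,0,15,1.5,0,0,0],[-1,-1,18,1.5,0,0,0],[-1,-1,21,1.5,0,0,0]]'
python3 -m jog '[[-1,0,3,0,0,0,0],[-1,0,6,0,0,0,0],[-1,0,9,0,0,0,0],[-1,0,12,0,0,0,0],[-1,0,15,0,0,0,0],[-1,0,18,0,0,0,0],[-1,0,21,0,0,0,0],[-1,0,24,0,0,0,0]]'
python3 -m jog '[[-1,-0.3,3,0,0,0,0],[-1,-0.5,6,0,0,0,0],[-1,-0.8,9,0,0,0,0],[-1,-0.8,11,0,0,0,0],[-1,-0.8,12.2,0,0,0,0],[-1,-0.8,12.7,0,0,0,0],[-1,-0.8,12.7,0,0,0,0],[-1,-0.8,12.7,0,0,0,0]]'
python3 -m jog '[[-1,0,0,0,0,0,0],[-1,0,0,0,0,0,0],[-1,0,0,0,0,0,0],[-1,0,0,0,0,0,0]]'
python3 - <<'E'
from rig import bot
import cv2,numpy as np
a=bot.snapshot("scene")["color"][100:300,160:510];b=bot.snapshot("top")["color"][120:300,40:390]
a=cv2.resize(a,(700,400))[:300+100];b=cv2.resize(b,(389,200))
a=cv2.resize(a,(700,400));c=np.zeros((600,700,3),np.uint8);c[:400]=a;c[400:,:389]=b
cv2.imwrite("pics/end.png",c[:,:,::-1])
E
```

```text
clock: 10.95
tcp_pos: [523.7, -46.9, 201.9]
ee_rot: [-180.0, 0.0, 19.5]
wrist_force: [0.5, -0.3, -5.4]
gripper_width: 57.6
grip_force: 40.0
clock: 11.62
tcp_pos: [524.7, 193.0, 202.4]
ee_rot: [-180.0, -0.0, 19.5]
wrist_force: [1.0, -0.4, -5.5]
gripper_width: 57.9
grip_force: 40.0
clock: 12.28
tcp_pos: [517.2, 317.2, 201.7]
ee_rot: [180.0, 0.0, 19.5]
wrist_force: [0.6, 0.1, -5.2]
gripper_width: 57.7
grip_force: 40.0
clock: 12.62
tcp_pos: [517.5, 317.2, 201.8]
ee_rot: [180.0, 0.0, 19.5]
wrist_force: [-0.4, -1.1, -4.6]
gripper_width: 57.6
grip_force: 40.0
```

View pics/end.png

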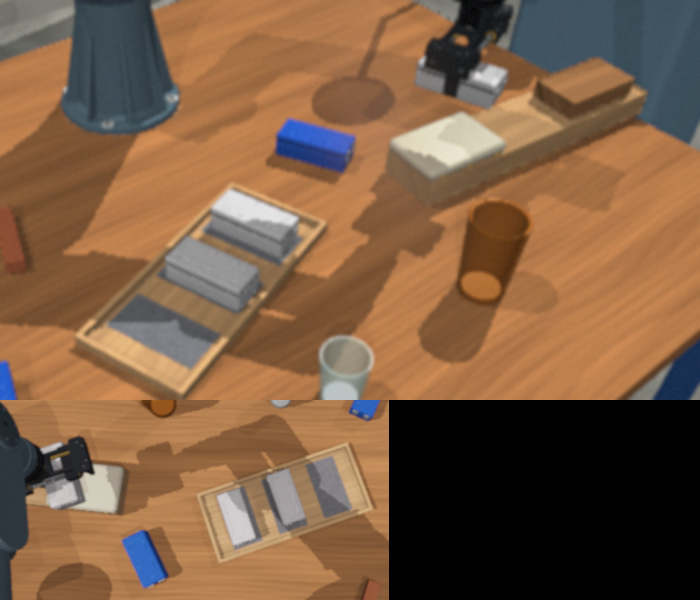

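The picture shows the case held level above the pad, with the other two cases and the glassware undisturbed. Allowing for parallax at its height, the case top at about (62,475) maps to (517,304), which is over the middle of the pad.

```bash
python3 -c "
from rig import bot
print(bot.job_done())"
```

```text
the job is handed in; nothing more can be done
None
```

I handed the job in with the right-hand case, the only one I lifted, held still and level over the middle of the pad, about 10 cm up; its wrist moment shifted repeatably by about 0.12 N m (0.16 expected) when rocked end to end, and I did not rock the other two to compare.

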